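# Press the hub sleeve back into the lazy Susan

## Task

The little white lazy Susan has been washed and needs its hub sleeve back. Of the three grey flanged sleeves standing on the teak, take the middle-sized one, set it upright into the bore in the middle of the lazy Susan and press it down through the tight part until its shoulder sits flush on the rim of the hub, then let go. Leave the slim and the wide sleeve where they stand.

Things in the scene. Friction and masses are not known exactly. Their poses are not given: they have to be found in the camera images.
- sleeve: The middle-sized of three grey plastic flanged sleeves, standing upright, round about z (up), about 70 g. Origin: centre of its foot. From the foot up: spigot 28 mm long, 31 mm wide (lowest 10 mm taper to 23 mm at the foot); shoulder disc 54 mm wide, 5 mm thick (28 to 33 mm above origin); round boss to grip, 28 mm wide, 32 mm tall (top 65 mm above origin).
- bore (a point): Centre of the bore's mouth in the fixed white lazy Susan (200 mm plate), level with the hub rim, 54 mm above the table, z up. Rim 74 mm wide; bore 45 mm, narrowing to 35 mm in 8 mm. 14 mm down a black friction ring stops the foot; it yields to a steady 8 N push and stays put. Dropped in, the sleeve stands 14 mm proud; home, its shoulder rests on the rim, foot 28 mm below this point.
- slim_sleeve: Bystander: the slimmest of the three grey sleeves, shoulder 36 mm, boss 20 mm, spigot 23 mm in diameter, same heights as the middle one. Origin: centre of its foot, z up. Stays where it stands.
- wide_sleeve: Bystander: the widest of the three grey sleeves, shoulder 72 mm, boss 28 mm, spigot 51 mm in diameter (too wide for the bore), same heights. Origin: centre of its foot, z up. Stays where it stands.
There are look-alikes about, which are no part of the job. What is shaped like the sleeve but blue or yellow is not meant. Of the things shaped like the part that bears bore, the white one is meant.

How it is judged:
By the outcome, as a careful person would: the job done as asked, in the order asked, and still so for the second after the job is handed in, with the robot touching nothing.
It also fails if it takes over 40 s, if anything falls off the work surface, if the arm or the gripper's body presses on something with over 40 N, if the wrist force passes 120 N, or if a joint passes its speed limit or range.

## Robot

A 6-joint arm with a two-finger parallel gripper is mounted at the origin on the work surface. World frame = base frame: x ahead of the robot, y to its left, z up, the work surface at z = 0. Lengths are in mm, angles in rad, forces in N, time in s.
With the tool pointing down it reaches from about 275 to 1000 mm from the base axis. Payload 8.4 kg.
Tool frame: the origin (TCP) lies midway between the tips of the shut fingers; the grasp point (between the pads) lies 19 mm behind it; y points along the fingers, z is the direction in which the jaws open and shut, and the axes are right-handed (so a half turn about y gives the same grasp; the last joint's range is limited). The gripper opens to 85 mm and grips with 20 to 120 N. Pads are 22 mm wide; open, the fingers measure 114 mm over their backs; the gripper's body (76 mm by 85 mm) begins 54 mm behind the grasp point. The pads swing forward as they close: fully open they stand 13 mm farther back than shut.
Start: joints at [1.336, 0.353, 1.633, -0, 1.155, -0.002], TCP at [144.188, 608.143, 231.281] pointing down, gripper open.
Joint ranges: [-2.63, 2.63], [-0.92, 2.1], [0.06, 2.66], [-1.3, 4.44], [0, 2.69], [-3.02, 3.02]. Speed limits (rad/s): [2.22, 2.22, 2.79, 3.14, 3.14, 3.14].

## Interface

Orientations are given as [roll, pitch, yaw] about the fixed x, y, z axes, in that order (R = Rz(yaw) Ry(pitch) Rx(roll)).
In Python, from rig import r gives the robot as it stands. The module is installed in compiled form; this text tells all that it offers.
- The arm moves only by the tool apply_moves, never from a script. Its argument "plan" is text: rows parted by semicolons, each of 7 numbers parted by spaces: the shift along the tool's x, y, z in cm, then the turn, a rotation vector about the tool's x, y, z in degrees, then the closure, from 0 (fully open) to 1 (shut). A call has 1 to 20 rows; each row shifts and turns the pose as measured when the row begins, along the tool's axes as they then stand; what a row does not reach is not made up. A row lasts 1/10 s, in which the tool goes at most 50 mm and 8.59 degrees, less where a joint would pass 70% of its speed; a pose out of reach is approached as far as the arm can. A call is refused whole if a number of a shift passes 5 or a number of a turn 8.59, either way. A call with a gripper value outside its range is refused whole. The fingers move at their own pace and stop on an object; "squeeze" is the grip in N (left out, the last holds). Time passes only in rows, so rows that do not move let the fingers close. It gives the time, the measured TCP pose, the force and the opening at its end, in the units of the state.
- r.sense(): the state, without advancing time (a new reading comes with each control period).
- r.grab_frame(name): name is "scene" or "side" or "wrist"; returns the picture (384x512x3 uint8, blue, green, red); there is no depth.
- r.get_calibration(name): a dict with "vertical_fov" (degrees; the focal length in pixels is half the picture's height over the tangent of half this angle, whatever the lens; pixels are square), "cx", "cy" (the principal point, pixels), "D" ([k1, k2, p1, p2, k3] as OpenCV has them; the pictures are not rectified), "R" (3x3) and "t" (3): a world point X has camera coordinates R X + t; the wrist camera has in their place "hand_eye" (4x4, takes a point from camera to tool coordinates, whose origin is the TCP and whose axes are the tool frame's). Camera axes: x right, y down, z forward; pixel columns grow to the right and rows downward; lengths in mm; the calibration is good to about 2 mm. A picture is of the moment at which its call begins: read the wrist's pose just before it. get_calibration takes no time and is no camera call.
- r.sign_off(): hands the job in, once; it reports no verdict.
The state is a dict: "clock": time; "qpos": joint angles; "qvel": joint speeds; "joint_efforts": joint torques, N m; "eef_pos": TCP position; "tcp_rot": TCP orientation; "contact_force": force on the tool from outside, world axes, zero at the start; "wrist_torque": the same for the moment, N m; "opening": opening from 0.0 (shut) to 1.0 (fully open).
Only numpy, scipy, OpenCV 4.12 (cv2) and the standard library are available. Lean on these libraries where they do the work, as an engineer would, in place of code of your own. Each camera call takes 0.05 s, during which the arm holds its last target. There are 200 camera calls.

## Working session

There is one attempt and no reset: what is moved stays moved. The work goes in short steps, Python scripts to look and compute and a tool call to move; the robot and the scene stay as the last step left them, time stands still between calls to the robot, and variables do not carry over. Pictures are saved under pics/ and viewed, about 8 in all and at most 12, crops included, and the job is handed in when it is done.

Besides the shell and the picture viewer there is one more tool, called after "Call:" as name(argument=value, ...) on one line, values as JSON. apply_moves: Moves the arm, as the interface text tells. Its arguments: {"type":"object","properties":{"plan":{"type":"string"},"squeeze":{"type":"number"}},"required":["plan"]}

```bash
mkdir -p pics; python3 - <<'E'
from rig import r
import cv2,numpy as np,json
s=r.sense(); print(s)
for n in("scene","side","wrist"):
    c=r.get_calibration(n); print(n,c)
a=r.grab_frame("scene");b=r.grab_frame("side");
cv2.imwrite("pics/scene.png",a);cv2.imwrite("pics/side.png",b)
E
```

```text
{'clock': 0.0, 'qpos': array([ 1.33561083e+00,  3.53637396e-01,  1.63416380e+00,  2.91766436e-06,
        1.15520897e+00, -2.40772269e-03]), 'qvel': array([ 0.00046764,  0.00106189,  0.00038807, -0.00153954, -0.00183019,
       -0.00023282]), 'joint_efforts': array([-5.13411269e-04, -6.05244684e+01, -3.42069697e+01, -7.66522317e-05,
        9.20607214e-03, -2.70079681e-05]), 'eef_pos': array([144.0639505 , 607.65984491, 230.55571193]), 'tcp_rot': array([-1.57221383e+00,  6.08060156e-06, -2.32778954e-01]), 'contact_force': array([ 0.91162887, -0.00326856, -0.31547065]), 'wrist_torque': array([-0.02669832,  0.0105523 , -0.0082162 ]), 'opening': 0.9974961167421439}
scene {'vertical_fov': 57.96778455899651, 'cx': 261.4604891468186, 'cy': 187.0152694272367, 'D': array([0.0049342, 0.       , 0.       , 0.       , 0.       ]), 'R': array([[ 0.52071174,  0.85370021, -0.00743124],
       [ 0.71666434, -0.44182434, -0.53961419],
       [-0.46395205,  0.27565775, -0.84187962]]), 't': array([-276.72785211, -282.49032738,  986.04740524])}
side {'vertical_fov': 47.333851944235796, 'cx': 254.20773442707969, 'cy': 189.39317903131428, 'D': array([-0.1425167,  0.       ,  0.       ,  0.       ,  0.       ]), 'R': array([[-0.99705827, -0.07604721,  0.00957236],
       [-0.05141453,  0.57096137, -0.8193654 ],
       [ 0.05684501, -0.8174472 , -0.57319169]]), 't': array([ 468.48266354,   44.55254431, 1049.74207053])}
wrist {'vertical_fov': 70.06251898665889, 'cx': 251.35664329429636, 'cy': 191.41152952222808, 'D': array([-0.03244327,  0.        ,  0.        ,  0.        ,  0.        ]), 'hand_eye': array([[-1.25700373e-03,  9.57120274e-01,  2.89688110e-01,
        -7.37723540e+01],
       [-1.54552872e-03, -2.89689852e-01,  9.57119324e-01,
        -1.42330990e+02],
       [ 9.99998016e-01,  7.55381270e-04,  1.84339810e-03,
         1.19341622e-01],
       [ 0.00000000e+00,  0.00000000e+00,  0.00000000e+00,
         1.00000000e+00]])}
```

View pics/scene.png

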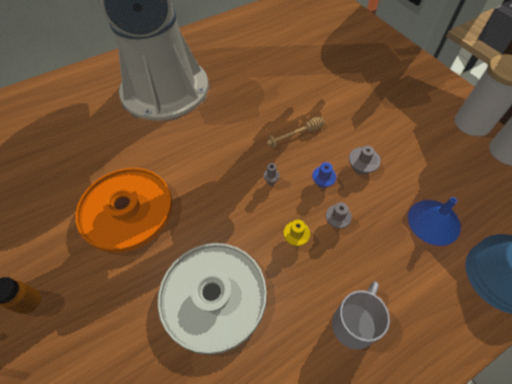

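View pics/side.png

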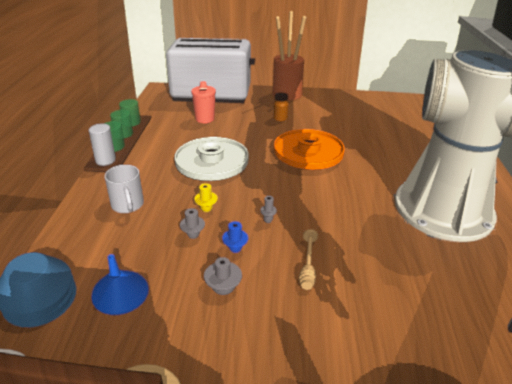

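Grey candidates in the scene view are (271,174), (365,158) and (339,215). In the side view they are (268,209), (222,275) and (192,223). By apparent size, the middle one is scene (339,215) / side (192,223). I'll confirm that in an enlarged crop.

```bash
python3 - <<'E'
import cv2,numpy as np
a=cv2.imread("pics/scene.png");b=cv2.imread("pics/side.png")
def crop(i,x,y,w,h,s): return cv2.resize(i[y:y+h,x:x+w],None,fx=s,fy=s,interpolation=cv2.INTER_CUBIC)
t=np.hstack([crop(a,255,140,130,100,3),crop(b,170,185,130,115,3)[:300]])
u=np.hstack([crop(a,150,240,130,100,3),crop(b,170,130,130,100,3)])
cv2.imwrite("pics/crop1.png",np.vstack([t,u]))
E
```

```text
(no output)
```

View pics/crop1.png

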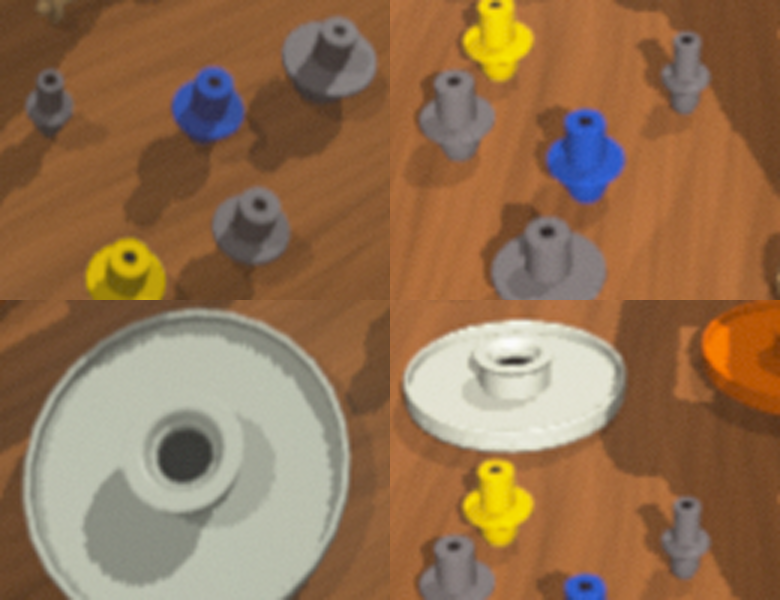

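```bash
cat > h.py <<'E'
from rig import r
import cv2,numpy as np
from scipy.spatial.transform import Rotation as Ro
def K(c):
    f=192/np.tan(np.radians(c["vertical_fov"]/2)); return np.array([[f,0,c["cx"]],[0,f,c["cy"]],[0,0,1]])
def cam(n,s=None):
    c=r.get_calibration(n)
    if n=="wrist":
        T=np.eye(4);T[:3,:3]=Ro.from_euler("xyz",s["tcp_rot"]).as_matrix();T[:3,3]=s["eef_pos"]
        T=np.linalg.inv(T@c["hand_eye"]);R,t=T[:3,:3],T[:3,3]
    else: R,t=c["R"],c["t"]
    return K(c),np.array(c["D"]),R,t
def onplane(C,uv,z):
    k,D,R,t=C; p=cv2.undistortPoints(np.array([[uv]],float),k,D)[0,0]
    d=R.T@np.array([p[0],p[1],1]);o=-R.T@t
    return o+d*(z-o[2])/d[2]
def tri(C1,a,C2,b):
    P=[];u=[]
    for C,x in((C1,a),(C2,b)):
        P.append(np.c_[C[2],C[3]]);u.append(cv2.undistortPoints(np.array([[x]],float),C[0],C[1])[0,0])
    X=cv2.triangulatePoints(P[0],P[1],u[0],u[1])[:,0];return X[:3]/X[3]
def proj(C,X):
    return cv2.projectPoints(np.array(X,float).reshape(-1,1,3),cv2.Rodrigues(C[2])[0],C[3],C[0],C[1])[0][:,0]
E
python3 - <<'E'
from h import *
np.set_printoptions(precision=1,suppress=True)
A=cam("scene");B=cam("side")
for n,a,b,z in(("mid",(341.3,208.3),(191.3,212),65),("slim",(271.7,166.7),(268.7,198.3),65),("wide",(368,150.3),(222.7,262),65),("bore",(211.7,290.7),(210.7,149.7),54)):
    print(n,onplane(A,a,z),onplane(B,b,z),tri(A,a,B,b))
print("yel",onplane(A,(298.3,225.7),65),"blue",onplane(A,(326,166.7),65))
s=r.sense();print(Ro.from_euler("xyz",s["tcp_rot"]).as_matrix())
E
```

```text
mid [595.  149.7  65. ] [592.1 152.2  65. ] [593.5 150.3  63.2]
slim [434.4  85.8  65. ] [431.7  88.5  65. ] [432.4  86.5  63.1]
wide [509.3 293.3  65. ] [506.1 294.3  65. ] [507.4 293.9  63.9]
bore [ 602.8 -147.3   54. ] [ 596.3 -131.4   54. ] [ 599.5 -147.2   44.7]
yel [581.8  54.1  65. ] blue [496.3 186.1  65. ]
[[ 1.  -0.   0.2]
 [-0.2 -0.   1. ]
 [-0.  -1.  -0. ]]
```

Call:
apply_moves(plan="0 0 0 0 7.93 0 0;0 0 0 0 7.93 0 0;0 0 0 0 7.93 0 0;0 0 0 0 7.93 0 0;4 0 0 0 0 0 0;4.6 0.4 0 0 0 0 0;4.6 0.5 0 0 0 0 0;4.6 0.5 0 0 0 0 0;4.6 0.5 0 0 0 0 0;4.6 0.5 0 0 0 0 0;4.6 0.5 0 0 0 0 0;4.6 0.5 0 0 0 0 0;4.6 0.5 0 0 0 0 0;4.6 0.5 0 0 0 0 0;4.6 0.5 0 0 0 0 0;4.6 0.5 0 0 0 0 0;4.6 0.5 0 0 0 0 0;4.6 0.5 0 0 0 0 0;0 0 0 0 0 0 0")

```text
clock: 2.0
eef_pos: [597.9, 125.8, 159.7]
tcp_rot: [-1.577, -0.002, -0.806]
contact_force: [-0.2, 0.7, 0.0]
opening: 1.001
```

```bash
python3 - <<'E'
from h import *
np.set_printoptions(precision=2,suppress=True)
s=r.sense();w=r.grab_frame("wrist");C=cam("wrist",s);print(s["eef_pos"],s["tcp_rot"])
np.save("s1.npy",np.r_[s["eef_pos"],s["tcp_rot"]])
print(proj(C,[[593.5,151,65],[593.5,151,33],[582,54,65]]))
cv2.imwrite("pics/w1.png",w)
E
```

```text
[597.87 125.78 159.67] [-1.58 -0.   -0.81]
[[267.59 170.81]
 [265.91 163.79]
 [187.16 234.43]]
```

View pics/w1.png

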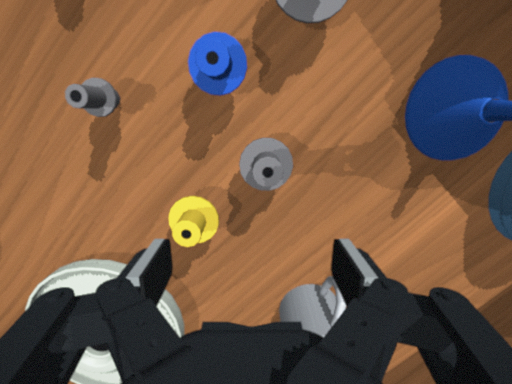

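The wrist view shows the grey middle sleeve's boss hole at (268,172), where I predicted (267.6,170.8), so the position agrees. I'll write a helper that works out the moves.

```bash
cat >> h.py <<'E'
def to(X,yaw=-np.pi/4):
    s=r.sense();R=Ro.from_euler("xyz",s["tcp_rot"]);T=Ro.from_euler("xyz",[-np.pi/2,0,yaw])
    print("shift cm",np.round(R.inv().apply(np.array(X)-s["eef_pos"])/10,2),"turn deg",np.round((R.inv()*T).as_rotvec(degrees=True),2),
     "pos",np.round(s["eef_pos"],1),"rot",np.round(s["tcp_rot"],3),"F",np.round(s["contact_force"],1),"op",round(s["opening"],3),"t",s["clock"])
E
python3 - <<'E'
from h import *
q=np.load("s1.npy");C=cam("wrist",dict(eef_pos=q[:3],tcp_rot=q[3:]))
X=onplane(C,(268,172),65);print(X,onplane(C,(266,163.5),33))
to([594,150.5,150])
E
```

```text
[594.51741341 150.48512959  65.        ] [593.35954307 151.27178337  33.        ]
shift cm [-1.82  0.95  1.47] turn deg [ 0.38 -1.2   0.  ] pos [596.  127.3 159.6] rot [-1.577 -0.    -0.806] F [-1.   1.1 -0.3] op 0.997 t 2.05
```

Call:
apply_moves(plan="-1.8 1 1.5 0.4 -1.2 0 0;0 2 0 0 0 0 0;0 2 0 0 0 0 0;0 0 0 0 0 0 0;0 0 0 0 0 0 0", squeeze=40)

```text
clock: 2.55
eef_pos: [591.0, 154.1, 108.3]
tcp_rot: [-1.572, 0.003, -0.784]
contact_force: [0.1, 0.6, 1.1]
opening: 1.0
```

```bash
python3 -c "
from h import *
to([594,150.7,37])"
```

```text
shift cm [ 0.48  7.13 -0.02] turn deg [ 0.05  0.07 -0.15] pos [591.  154.1 108.3] rot [-1.572  0.003 -0.784] F [0.1 0.6 1.1] op 1.0 t 2.55
```

Call:
apply_moves(plan="0.5 2 0 0 0 0 0;0 2 0 0 0 0 0;0 1.5 0 0 0 0 0;0 1 0 0 0 0 0;0 0 0 0 0 0 0;0 0 0 0 0 0 0")

```text
clock: 3.15
eef_pos: [596.3, 153.4, 46.7]
tcp_rot: [-1.566, -0.0, -0.782]
contact_force: [0.1, 0.8, 0.5]
opening: 1.001
```

```bash
python3 -c "
from h import *
to([594,150.7,37])"
```

```text
shift cm [ 0.03  0.97 -0.36] turn deg [-0.27  0.19  0.01] pos [596.3 153.4  46.7] rot [-1.566 -0.    -0.782] F [0.1 0.8 0.5] op 1.001 t 3.15
```

Call:
apply_moves(plan="0 0.5 -0.3 -0.3 0 0 0;0 0.4 0 0 0 0 0;0 0 0 0 0 0 0;0 0 0 0 0 0 0")

```text
clock: 3.55
eef_pos: [595.1, 151.4, 38.9]
tcp_rot: [-1.57, -0.002, -0.782]
contact_force: [-0.4, 0.8, -0.5]
opening: 0.999
```

```bash
python3 - <<'E'
from h import *
to([594,150.7,37])
s=r.sense();C=cam("wrist",s);w=r.grab_frame("wrist")
print(proj(C,[[594,150.7,65]]))
cv2.imwrite("pics/w2.png",w)
E
```

```text
shift cm [-0.03  0.19 -0.13] turn deg [-0.07  0.18  0.1 ] pos [595.1 151.4  38.9] rot [-1.57  -0.002 -0.782] F [-0.4  0.8 -0.5] op 0.999 t 3.55
[[248.04152475 267.34218993]]
```

View pics/w2.png

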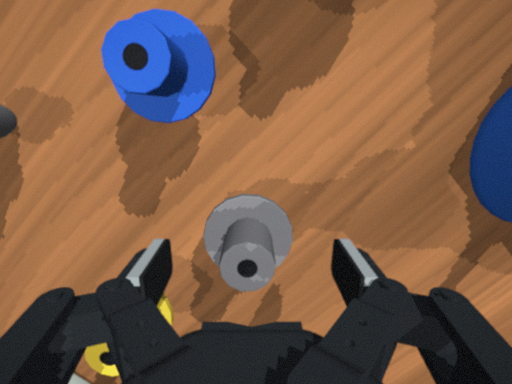

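The boss hole is at (247,268), within a pixel of the prediction and between the pads. I'll close the gripper now.

Call:
apply_moves(plan="0 0 -0.1 0 0 0 0.4;0 0 0 0 0 0 0.6;0 0 0 0 0 0 1;0 0 0 0 0 0 1;0 0 0 0 0 0 1;0 0 0 0 0 0 1;0 0 0 0 0 0 1;0 0 0 0 0 0 1", squeeze=50)

```text
clock: 4.4
eef_pos: [594.7, 150.6, 39.5]
tcp_rot: [-1.569, -0.002, -0.782]
contact_force: [-0.2, -0.8, 0.1]
opening: 0.311
```

```bash
python3 -c "
from h import *
to([594,150.7,150])"
```

```text
shift cm [ -0.03 -11.05  -0.02] turn deg [-0.11  0.18  0.12] pos [594.7 150.6  39.5] rot [-1.569 -0.002 -0.782] F [-0.2 -0.8  0.1] op 0.311 t 4.4
```

Call:
apply_moves(plan="0 -1 0 0 0 0 1;0 -3 0 0 0 0 1;0 -4 0 0 0 0 1;0 -4 0 0 0 0 1;1 -1 -1.5 0 0 0 1;2 0 -3.2 0 0 0 1;2 0 -3.2 0 0 0 1;2 0 -3.2 0 0 0 1;2 0 -3.2 0 0 0 1;2 0 -3.2 0 0 0 1;1.5 0 -2 0 0 0 1;0.5 0 -1 0 0 0 1;0 0 0 0 0 0 1;0 0 0 0 0 0 1")

```text
clock: 5.8
eef_pos: [535.6, -97.3, 176.2]
tcp_rot: [-1.571, -0.001, -0.781]
contact_force: [-0.3, 0.1, 0.2]
opening: 0.312
```

```bash
python3 - <<'E'
from h import *
s=r.sense();C=cam("wrist",s);w=r.grab_frame("wrist")
np.save("s3.npy",np.r_[s["eef_pos"],s["tcp_rot"]])
to([600,-145,150]); print(proj(C,[[600,-142,54]]))
cv2.imwrite("pics/w3.png",w)
E
```

```text
shift cm [7.95 2.63 1.12] turn deg [0.01 0.28 0.06] pos [535.6 -97.  176.2] rot [-1.571e+00 -1.000e-03 -7.810e-01] F [-0.3 -0.7 -2.2] op 0.31 t 5.85
[[263.29695648 254.03188258]]
```

View pics/w3.png

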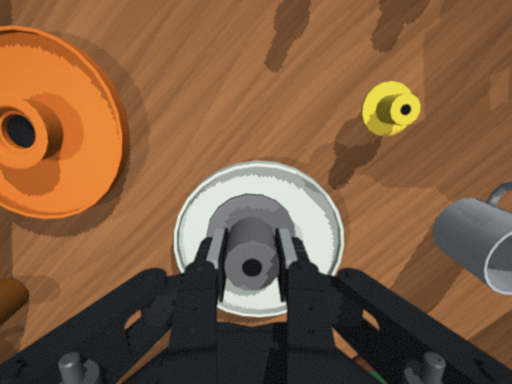

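The held sleeve hides the hub. I'll back off along tool −x until the bore is clear.

Call:
apply_moves(plan="-3 0 0 0 0 0 1;-4 0 0 0 0 0 1;-1 0 0 0 0 0 1;0 0 0 0 0 0 1;0 0 0 0 0 0 1")

```text
clock: 6.35
eef_pos: [479.1, -35.1, 176.0]
tcp_rot: [-1.569, -0.002, -0.775]
contact_force: [-0.1, 0.3, -1.1]
opening: 0.312
```

```bash
python3 - <<'E'
from h import *
s=r.sense();C=cam("wrist",s);w=r.grab_frame("wrist")
np.save("s4.npy",np.r_[s["eef_pos"],s["tcp_rot"]])
to([600,-145,150]); p=proj(C,[[600,-142,54]])[0];print(p)
x,y=(p-[100,90]).astype(int);x=max(x,0);y=max(y,0);print(x,y)
cv2.imwrite("pics/w4f.png",w);cv2.imwrite("pics/w4.png",cv2.resize(w[y:y+180,x:x+200],None,fx=3,fy=3,interpolation=cv2.INTER_CUBIC))
E
```

```text
shift cm [16.29  2.63  0.6 ] turn deg [-0.09  0.58  0.12] pos [479.3 -35.2 176. ] rot [-1.569 -0.002 -0.775] F [ 0.   0.5 -0.4] op 0.311 t 6.4
[257.44026966 316.99685279]
157 226
```

View pics/w4.png

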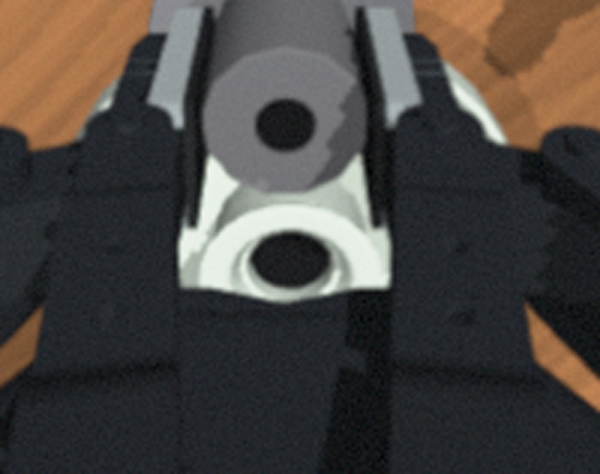

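The rim is partly visible at crop (290,258), but image-down is +tool x, so the gripper covers the rest. I'll pass over to the far side for a clear view.

Call:
apply_moves(plan="3 0 0 0 0.3 0 1;4 0 0.1 0 0 0 1;4 0 0.1 0 0 0 1;4 0 0.1 0 0 0 1;4 0 0.1 0 0 0 1;3 0 0 0 0 0 1;1 0 0 0 0 0 1;0 0 0 0 0 0 1;0 0 0 0 0 0 1")

```text
clock: 7.3
eef_pos: [656.8, -205.7, 174.0]
tcp_rot: [-1.568, -0.004, -0.782]
contact_force: [0.1, -0.2, -1.1]
opening: 0.314
```

```bash
python3 - <<'E'
from h import *
s=r.sense();C=cam("wrist",s);w=r.grab_frame("wrist")
np.save("s5.npy",np.r_[s["eef_pos"],s["tcp_rot"]])
to([600,-145,150]); p=proj(C,[[600,-142,54]])[0];print(p)
x,y=(p-[100,75]).astype(int);x=max(x,0);y=max(y,0);print(x,y)
cv2.imwrite("pics/w5f.png",w);cv2.imwrite("pics/w5.png",cv2.resize(w[y:y+150,x:x+200],None,fx=4,fy=4,interpolation=cv2.INTER_CUBIC))
E
```

```text
shift cm [-8.28  2.37  0.29] turn deg [-0.14  0.2   0.24] pos [ 656.6 -205.4  174.1] rot [-1.568 -0.004 -0.782] F [-1.2  1.1 -0.2] op 0.308 t 7.35
[256.13999773  95.4551084 ]
156 20
```

View pics/w5.png

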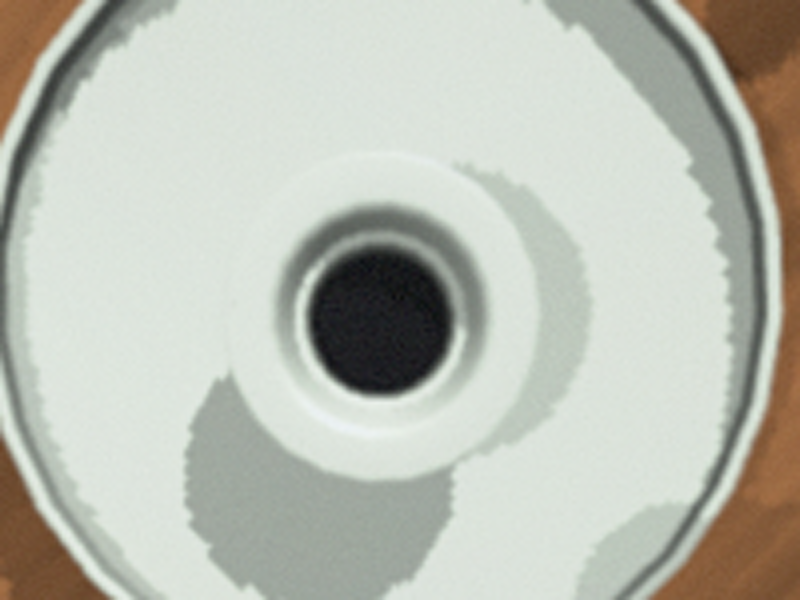

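The white hub is fully visible. The rim's outer edges are at crop x 230–541 and y 150–480. The mouth edges are at x 275–488 and y 202–437.

```bash
python3 - <<'E'
from h import *
from scipy.optimize import least_squares
q=np.load("s5.npy");C=cam("wrist",dict(eef_pos=q[:3],tcp_rot=q[3:]))
t=np.linspace(0,2*np.pi,360)
def ext(c,rad,z=54):
    p=proj(C,np.c_[c[0]+rad*np.cos(t),c[1]+rad*np.sin(t),0*t+z]);p=(p+.5-[156,20])*4-.5
    return np.r_[p[:,0].min(),p[:,0].max(),p[:,1].min(),p[:,1].max()]
for rad,o in((37,[230,541,150,480]),(22.5,[275,488,202,437])):
    f=least_squares(lambda c:ext(c,rad)-o,[600,-142]);print(rad,f.x,f.fun)
    f=least_squares(lambda c:ext(c[:2],c[2])-o,[600,-142,rad]);print(f.x,f.fun)
E
```

```text
37 [ 600.27975445 -147.52746528] [-6.95269481  6.97876842 -4.4468916   5.76142814]
[ 600.09731114 -147.35335299   35.64901343] [-1.07462981  1.07640902  0.99246066 -1.06486445]
22.5 [ 599.45498301 -148.01873296] [  7.66856969  -7.69062026  13.21209471 -14.88143793]
[ 599.66116944 -148.2172214    24.94182065] [-3.01217168  3.01395187  2.81020667 -2.95249788]
```

```bash
python3 -c "
from h import *
to([600.3,-147.8,105])"
```

```text
shift cm [-8.08  6.87  0.1 ] turn deg [-0.14  0.2   0.24] pos [ 656.6 -205.4  174.1] rot [-1.568 -0.004 -0.782] F [-1.2  1.1 -0.2] op 0.308 t 7.35
```

Call:
apply_moves(plan="-3 0 0.1 -0.1 0.2 0.2 1;-3.5 1 0 0 0 0 1;-1.6 2 0 0 0 0 1;0 2.5 0 0 0 0 1;0 0 0 0 0 0 1;0 0 0 0 0 0 1;0 0 0 0 0 0 1")

```text
clock: 8.05
eef_pos: [593.8, -140.0, 121.2]
tcp_rot: [-1.569, -0.001, -0.781]
contact_force: [-0.2, 0.2, -0.5]
opening: 0.311
```

```bash
python3 -c "
from h import *
to([600.3,-147.8,95])"
```

```text
shift cm [ 1.    2.62 -0.1 ] turn deg [-0.09  0.23  0.05] pos [ 593.8 -140.   121.2] rot [-1.569e+00 -1.000e-03 -7.810e-01] F [-0.2  0.2 -0.5] op 0.311 t 8.05
```

Call:
apply_moves(plan="0.9 0 -0.1 -0.1 0.2 0 1;0 0 0 0 0 0 1;0 1 0 0 0 0 1;0 0.8 0 0 0 0 1;0 0 0 0 0 0 1;0 0 0 0 0 0 1")

```text
clock: 8.65
eef_pos: [602.4, -149.1, 104.3]
tcp_rot: [-1.569, -0.005, -0.786]
contact_force: [0.4, 0.3, -0.7]
opening: 0.313
```

```bash
python3 -c "
from h import *
to([600.3,-147.8,80])"
```

```text
shift cm [-0.25  2.43 -0.06] turn deg [-0.12 -0.05  0.29] pos [ 602.4 -149.1  104.3] rot [-1.569 -0.005 -0.786] F [ 0.4  0.3 -0.7] op 0.313 t 8.65
```

Call:
apply_moves(plan="-0.2 0.3 -0.1 -0.1 0 0.3 1;0 0.6 0 0 0 0 1;0 0.6 0 0 0 0 1;0 0.4 0 0 0 0 1;0 0 0 0 0 0 1;0 0 0 0 0 0 1")

```text
clock: 9.25
eef_pos: [599.6, -148.1, 83.1]
tcp_rot: [-1.571, 0.002, -0.786]
contact_force: [-0.2, 0.6, -1.3]
opening: 0.311
```

```bash
python3 -c "
from h import *
to([600.3,-147.8,65.5])"
```

```text
shift cm [0.03 1.76 0.07] turn deg [ 0.02 -0.04 -0.1 ] pos [ 599.6 -148.1   83.1] rot [-1.571  0.002 -0.786] F [-0.2  0.6 -1.3] op 0.311 t 9.25
```

Call:
apply_moves(plan="0 0.3 0 0 0 0 1;0 0.3 0 0 0 0 1;0 0.3 0 0 0 0 1;0 0 0 0 0 0 1", squeeze=80)

```text
clock: 9.65
eef_pos: [600.1, -148.3, 75.3]
tcp_rot: [-1.571, 0.0, -0.786]
contact_force: [-0.5, -0.1, -1.2]
opening: 0.304
```

```bash
python3 -c "
from h import *
to([600.3,-147.8,65.5])"
```

```text
shift cm [-0.02  0.98  0.05] turn deg [-0.01 -0.03 -0.03] pos [ 600.1 -148.3   75.3] rot [-1.571  0.    -0.786] F [-0.5 -0.1 -1.2] op 0.304 t 9.65
```

Call:
apply_moves(plan="0 0.3 0 0 0 0 1;0 0.3 0 0 0 0 1")

```text
clock: 9.85
eef_pos: [600.6, -148.6, 70.3]
tcp_rot: [-1.57, -0.001, -0.786]
contact_force: [-3.0, -0.8, 7.7]
opening: 0.305
```

Call:
apply_moves(plan="0 0.3 0 0 0 0 1")

```text
clock: 9.95
eef_pos: [600.6, -148.6, 67.8]
tcp_rot: [-1.57, -0.001, -0.786]
contact_force: [-3.3, 0.4, 7.1]
opening: 0.301
```

Call:
apply_moves(plan="0 0.3 0 0 0 0 1")

```text
clock: 10.05
eef_pos: [600.6, -148.6, 65.6]
tcp_rot: [-1.57, -0.001, -0.786]
contact_force: [-13.3, 0.6, 38.7]
opening: 0.301
```

The force jumped to 39 N at z = 65.6, where I predicted the seat at 65.5. I'll ease off and look before letting go.

Call:
apply_moves(plan="0 0 0 0 0 0 1")

```text
clock: 10.15
eef_pos: [600.7, -148.7, 66.0]
tcp_rot: [-1.57, -0.001, -0.786]
contact_force: [0.3, -0.7, -0.4]
opening: 0.305
```

```bash
python3 - <<'E'
from h import *
to([600.3,-147.8,65.5])
w=r.grab_frame("side")
C=cam("side");p=proj(C,[[600,-147.5,59]])[0].astype(int);print(p)
x,y=p-[60,45]
cv2.imwrite("pics/s6.png",cv2.resize(w[y:y+90,x:x+120],None,fx=5,fy=5,interpolation=cv2.INTER_CUBIC))
E
```

```text
shift cm [-0.09  0.05  0.04] turn deg [-0.04 -0.03  0.06] pos [ 600.7 -148.7   66. ] rot [-1.57e+00 -1.00e-03 -7.86e-01] F [ 0.3 -0.7 -0.4] op 0.305 t 10.15
[210 145]
```

View pics/s6.png

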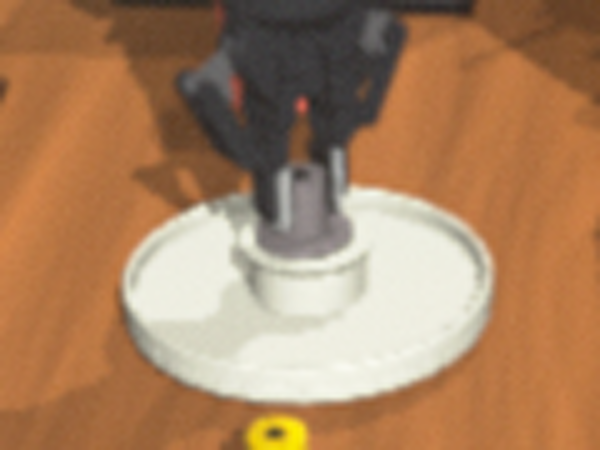

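The shoulder is on the rim. I'll give one more light press, then open and retract.

Call:
apply_moves(plan="0 0.2 0 0 0 0 1;0 0.15 0 0 0 0 1;0 0 0 0 0 0 1")

```text
clock: 10.5
eef_pos: [601.1, -148.9, 66.2]
tcp_rot: [-1.57, -0.002, -0.786]
contact_force: [0.4, 0.5, -1.1]
opening: 0.297
```

Call:
apply_moves(plan="0 0 0 0 0 0 0.6;0 0 0 0 0 0 0.3;0 0 0 0 0 0 0;0 0 0 0 0 0 0;0 0 0 0 0 0 0;0 0 0 0 0 0 0;0 -1 0 0 0 0 0;0 -2 0 0 0 0 0;0 -3 0 0 0 0 0;0 -4 0 0 0 0 0;2 -2 0 0 0 0 0;3 0 0 0 0 0 0;2 0 0 0 0 0 0;0 0 0 0 0 0 0;0 0 0 0 0 0 0")

```text
clock: 12.0
eef_pos: [651.4, -199.4, 196.1]
tcp_rot: [-1.569, -0.004, -0.785]
contact_force: [1.0, 0.5, -0.5]
opening: 0.998
```

```bash
python3 - <<'E'
from h import *
to([600.3,-147.8,65.5])
s=r.sense();C=cam("wrist",s);w=r.grab_frame("wrist");b=r.grab_frame("side");a=r.grab_frame("scene")
p=proj(C,[[600,-147.5,91]])[0];print("pred top if home",p, "if proud 14",proj(C,[[600,-147.5,105]])[0])
x,y=np.maximum((p-[50,40]).astype(int),0);print(x,y)
S=cam("side");print("side pred home/proud",proj(S,[[600,-147.5,91],[600,-147.5,105]]));u,v=165,100
cs=cam("scene");print("scene pred",proj(cs,[[600,-147.5,91],[600,-147.5,105]]))
f=lambda i,x,y,s=3:cv2.resize(i[y:y+100,x:x+130],None,fx=3,fy=3,interpolation=cv2.INTER_CUBIC)
cv2.imwrite("pics/s7.png",np.vstack([np.hstack([f(w,min(max(int(p[0])-65,0),380),y),f(b,150,100)]),np.hstack([f(a,150,235),f(a,255,140)])]))
E
```

```text
shift cm [-7.320e+00  1.303e+01  1.000e-02] turn deg [-0.11  0.01  0.23] pos [ 651.4 -199.4  196.1] rot [-1.569 -0.004 -0.785] F [ 1.   0.5 -0.5] op 0.998 t 12.0
pred top if home [251.05181904 109.41690165] if proud 14 [251.0919877  109.51249392]
201 69
side pred home/proud [[209.64085515 134.44403228]
 [209.39858142 129.7088866 ]]
scene pred [[208.07103114 283.09067349]
 [206.92196336 280.51867962]]
```

View pics/s7.png

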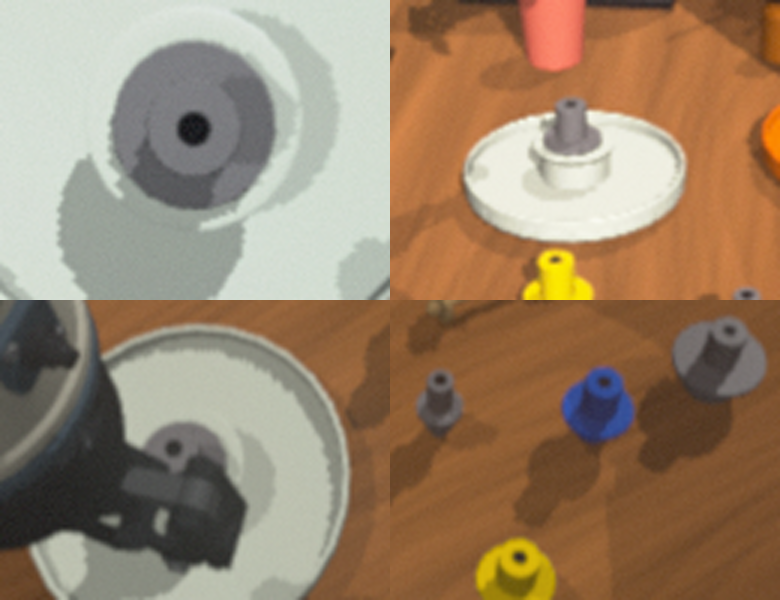

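The side view puts the boss top at (210,134.7). The prediction is 134.4 if home and 129.7 if 14 mm proud, so it is home. The bystanders have not moved.

```bash
python3 -c "
from rig import r
print(r.sign_off())"
```

```text
the job is handed in; nothing more can be done
None
```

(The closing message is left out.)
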